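# Slide the display case door and weigh the steel cup

## Robot

A 7-joint arm with a two-finger parallel gripper is mounted at the origin on the work surface. World frame = base frame: x ahead of the robot, y to its left, z up, the work surface at z = 0. Lengths are in m, angles in rad, forces in N, time in s.
With the tool pointing down it reaches from about 0.425 to 0.925 m from the base axis. Payload 6.8 kg.
Tool frame: the origin (TCP) lies at the very end of the fingers, on their centre line; the grasp point (between the pads) lies 19 mm behind it (tcp_to_grasp is the distance from the TCP to the grasp point, in m); z points along the fingers, y is the direction in which the jaws open and shut (so a half turn about z gives the same grasp; the last joint's range is limited). The gripper opens to 85 mm and grips with 20 to 120 N. Pads are 22 mm wide; open, the fingers measure 114 mm over their backs; the gripper's body (76 mm by 85 mm) begins 54 mm behind the grasp point. The pads swing forward as they close: fully open they stand 13 mm farther back than shut.
Start: joints at [1.09, 0.477, 0.022, 1.555, -0.011, 1.109, -0.083], TCP at [0.246, -0.629, 0.231] pointing down, gripper open.
Joint ranges: [-2.96, 2.96], [-0.34, 2.1], [-1.41, 1.46], [0.24, 2.44], [-1.37, 4.51], [0.17, 1.92], [-2.96, 2.96]. Speed limits (rad/s): [2.39, 2.39, 3.14, 3.14, 3.14, 3.14, 3.14].

## Interface

Orientations are given as a unit quaternion [w, x, y, z].
In Python, from station import * gives the robot as it stands.
- The arm moves only by the tool apply_moves, never from a script. Its argument "increments" is one flat list of numbers, 5 for each row, row after row: the finger opening in mm, from 0 to 85.4, then the shift along the tool's x, y, z in mm, then the turn about the tool's z in degrees. In form: [claw, tx, ty, tz, roll, claw, tx, ty, tz, roll, ...]. A call has 1 to 12 rows; each row shifts and turns the pose as measured when the row begins, along the tool's axes as they then stand; what a row does not reach is not made up. A row lasts 1/8 s, in which the tool goes at most 62.5 mm and 10.7 degrees, less where a joint would pass 70% of its speed; a pose out of reach is approached as far as the arm can. A call with a gripper value outside its range is refused whole. The fingers move at their own pace and stop on an object; "squeeze" is the grip in N (left out, the last holds). Time passes only in rows, so rows that do not move let the fingers close. It gives the time, the measured TCP pose, the force and the opening at its end, in the units of the state.
- get_obs(): the state, without advancing time (a new reading comes with each control period).
- read_camera(name): name is "side" or "top" or "wrist"; returns (picture, depth): 400x640x3 uint8, blue, green, red; 400x640 float32, m along the optical axis (not along the pixel's ray), 0 where there is no reading.
- get_calibration(name): a dict with "mtx" (3x3 intrinsics, pixels), "camera_from_world" (4x4, takes a point from world to camera coordinates); the wrist camera has in their place "T_tool_cam" (4x4, takes a point from camera to tool coordinates, whose origin is the TCP and whose axes are the flange's). Camera axes: x right, y down, z forward; pixel columns grow to the right and rows downward; lengths in m; the calibration is good to about 2 mm. A picture is of the moment at which its call begins: read the wrist's pose just before it. get_calibration takes no time and is no camera call.
- hand_in(): hands the job in, once; it reports no verdict.
Trained networks look in the newest picture that a camera, given by its name, has taken for a name from the list of things; names that differ only in an ending like _2 or _b are one class to them, and where a whole thing is asked for, a point or a joint stands for the part that bears it (a point fixed in the world has none). Each returns a list of dicts, best first, with "p" (0 to 1); they miss things now and then, are a little off and sometimes report something else, mostly with a low value. They report only what shows in the picture. A call takes as long as a camera call. They do not tell look-alikes from the thing itself.
- outline_of(camera, thing): "pixels" (400x640 bool, what is visible of it) and "extent" ([centre column, centre row, width, height] in pixels, round what is visible of it).
The state is a dict: "t": time; "q": joint angles; "joint_vel": joint speeds; "joint_torque": joint torques, N m; "eef_pos": TCP position; "tool_rot": TCP orientation; "contact_force": force on the tool from outside, world axes, zero at the start; "torque": the same for the moment, N m; "gripper_width": opening from 0.0 (shut) to 1.0 (fully open).
Only numpy, scipy, OpenCV 4.12 (cv2) and the standard library are available. Lean on these libraries where they do the work, as an engineer would, in place of code of your own. Each camera call takes 0.05 s, during which the arm holds its last target.

## Task

The stainless steel cup is shut in one side of the low wooden display case, behind one of its two clear sliding doors. Slide the door that covers the cup all the way behind the other one, leaving the other door closed, then lift the cup out and set it down gently, upright, in the middle of the round white plate of the kitchen scale. Let go of it there.

Things in the scene. Friction and masses are not known exactly. Their poses are not given: they have to be found in the camera images.
- cup: stainless steel cup, no handle, 90 mm tall, 57 mm across at the foot, 62 mm at the rim, wall 2.5 mm, 80 to 180 g. Origin: centre of its underside, z up. It starts upright on the floor of the left or right compartment of the case, within 20 mm of the case's x = 0, |y| 115 to 145 mm. A white pinch bowl stands in the other one. The blue mug on the bench is not the cup.
- case: wooden display case, fixed, 224 (x) by 444 mm (y), slightly turned. Origin: centre of its underside, x to its back, y to its left, z up. Floor 12 mm high; inside 200 by 420 mm, divider at y=0 (97 mm high), left compartment y>0. Top closed by 2 clear doors sliding along y, sloping 12 deg up to the back. Side walls 127 mm high at x=0, front rail 125, back rail 171.
- left_door (a joint): slide of the left door, m: 0 closed (case y -10 to 210 mm), grows as it moves to the case's -y under the right door, stop at 0.16 (then y 50 to 210 mm is open). Starts at 0 to 0.015. Friction 2 N, stays where left. Its top face is 133 mm high at x=0.
- right_door (a joint): slide of the right door, m: 0 closed (case y -210 to 10 mm), grows as it moves to the case's +y over the left door, stop at 0.16 (then y -210 to -50 mm is open). Starts at 0 to 0.015. Friction 2 N, stays where left. Its top face is 143 mm high at x=0.
- left_grip (a point): on the left door's upright orange grip block, 11 mm below its top, centred in x and y. Block 50 mm (case x) by 12 mm thick (case y), from the door's face up to 180 mm above the bench, at the door's outer (+y) end: case x=0, y = 198 mm minus joint value. z up.
- right_grip (a point): on the right door's upright orange grip block, 11 mm below its top, centred in x and y. Block 50 mm (case x) by 12 mm thick (case y), from the door's face up to 180 mm above the bench, at the door's outer (-y) end: case x=0, y = -198 mm plus joint value. z up.
- scale_plate (a point): centre of the upper face of the round white plate (120 mm across) of a flat grey kitchen scale (170 by 145 mm), fixed to the bench; z up. The plate's face is rigid and 30 mm above the bench, 12 mm above the grey body around it.
There are look-alikes about, which are no part of the job. What is shaped like the part that bears scale_plate but blue is not meant.

How it is judged:
By the outcome, as a careful person would: the job done as asked, in the order asked, and still so for the second after the job is handed in, with the robot touching nothing.
It also fails if it takes over 58 s, if anything falls off the work surface, if the arm or the gripper's body presses on something with over 40 N, if the wrist force passes 120 N, or if a joint passes its speed limit or range.

## Working session

There is one attempt and no reset: what is moved stays moved. The work goes in short steps, Python scripts to look and compute and a tool call to move; the robot and the scene stay as the last step left them, time stands still between calls to the robot, and variables do not carry over. Pictures are saved under pics/ and viewed, and the job is handed in when it is done.

Besides the shell and the picture viewer there is one more tool, called after "Call:" as name(argument=value, ...) on one line, values as JSON. apply_moves: Moves the arm, as the interface text tells. Its arguments: {"type":"object","properties":{"increments":{"type":"array"},"squeeze":{"type":"number"}},"required":["increments"]}

```bash
ls; mkdir -p pics
python3 - <<'E'
from station import *
import cv2,numpy as np
o=get_obs()
for k in o: print(k,o[k])
for n in ["top","side"]:
    p,d=read_camera(n); cv2.imwrite(f"pics/{n}0.png",p); np.save(f"pics/{n}0.npy",d)
    c=get_calibration(n); print(n,c["mtx"],c["camera_from_world"])
c=get_calibration("wrist");print(c)
E
```

```text
pics
t 0.0
q [ 1.08989697  0.47779263  0.02235439  1.55645752 -0.01151325  1.10926771
 -0.08308368]
joint_vel [-0.00011449  0.00117553  0.0001932  -0.00012807  0.0005119   0.00013391
 -0.00101422]
joint_torque [ 1.18971661e-04 -5.96450758e+01  1.60800118e+00 -2.81193888e+01
  1.24398016e-02  9.30284295e-03 -5.68976930e-05]
eef_pos [ 0.24561972 -0.62809741  0.23032842]
tool_rot [-8.68777042e-04  9.82675671e-01  1.85331374e-01 -2.29045632e-04]
contact_force [-0.30110911 -0.93477397 -0.56065923]
torque [ 0.01950878  0.00646997 -0.01453634]
gripper_width 1.001132636187113
top [[450.80164819   0.         326.14792996]
 [  0.         450.80164819 203.56499736]
 [  0.           0.           1.        ]] [[ 0.01635862 -0.9998171   0.0099076  -0.02435038]
 [-0.99650805 -0.01711431 -0.08172397  0.42124697]
 [ 0.08187858 -0.00853611 -0.99660576  1.32134205]
 [ 0.          0.          0.          1.        ]]
side [[386.3951262    0.         313.34870978]
 [  0.         386.3951262  195.91920376]
 [  0.           0.           1.        ]] [[-0.77542428 -0.63110624 -0.02054519  0.31623999]
 [-0.36758113  0.47761519 -0.79797735  0.27174034]
 [ 0.51342117 -0.61121898 -0.60233716  1.00315264]
 [ 0.          0.          0.          1.        ]]
{'mtx': array([[309.04567566,   0.        , 320.15165192],
       [  0.        , 309.04567566, 196.84103851],
       [  0.        ,   0.        ,   1.        ]]), 'T_tool_cam': array([[ 1.15714125e-04, -9.57064588e-01, -2.89874733e-01,
         7.48417712e-02],
       [ 9.99999707e-01, -1.08479644e-04,  7.57348235e-04,
        -1.66564350e-04],
       [-7.56276685e-04, -2.89874735e-01,  9.57064296e-01,
        -1.42880740e-01],
       [ 0.00000000e+00,  0.00000000e+00,  0.00000000e+00,
         1.00000000e+00]])}
```

View pics/top0.png

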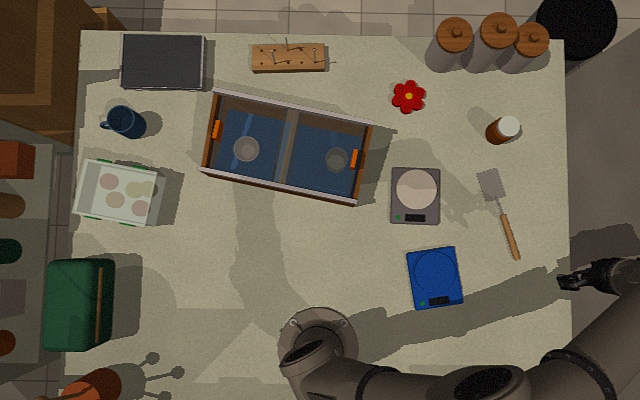

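View pics/side0.png

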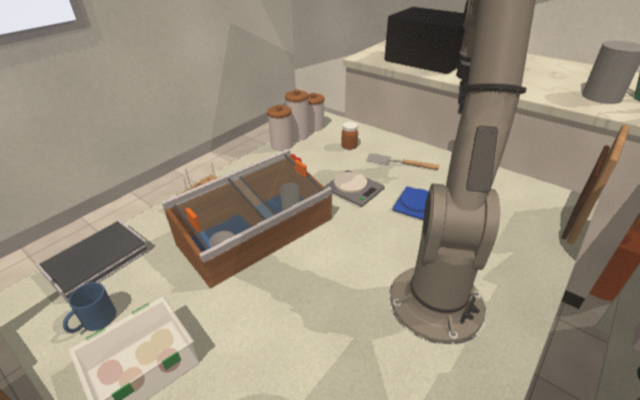

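The top view shows the case around (288,147). A tall grey thing stands in its right half at (337,160), and a paler, wider one in its left half at (246,149). The white-plate scale is at (416,190), and the blue look-alike at (435,277). The side view shows something tall in the right compartment at (290,195) and something low in the left at (220,240). Next I'll enlarge these areas and measure.

```bash
cat > h.py <<'E'
from station import *
import cv2,numpy as np
from scipy.spatial.transform import Rotation as R
def cam(n,o=None):
    c=get_calibration(n)
    if n=="wrist":
        T=np.eye(4);w=o["tool_rot"];T[:3,:3]=R.from_quat([w[1],w[2],w[3],w[0]]).as_matrix();T[:3,3]=o["eef_pos"]
        return c["mtx"],T@c["T_tool_cam"]
    return c["mtx"],np.linalg.inv(c["camera_from_world"])
def ray(K,T,u,v):
    d=T[:3,:3]@np.array([(u-K[0,2])/K[0,0],(v-K[1,2])/K[1,1],1.]);return T[:3,3],d
def at_z(K,T,u,v,z):
    p,d=ray(K,T,u,v);return p+d*(z-p[2])/d[2]
def proj(K,T,P):
    P=np.atleast_2d(P);q=(P-T[:3,3])@T[:3,:3];return np.c_[q[:,0]/q[:,2]*K[0,0]+K[0,2],q[:,1]/q[:,2]*K[1,1]+K[1,2]]
def cloud(K,T,d):
    v,u=np.indices(d.shape);P=np.stack([(u-K[0,2])/K[0,0]*d,(v-K[1,2])/K[1,1]*d,d],-1)
    return P@T[:3,:3].T+T[:3,3]
E
python3 - <<'E'
from h import *
for n in ["top","side"]:
    d=np.load(f"pics/{n}0.npy");K,T=cam(n);C=cloud(K,T,d)
    for th in ["cup","case","left_grip","right_grip","left_door","right_door","scale_plate"]:
        try:
          for r in outline_of(n,th)[:3]:
            m=r["pixels"]&(d>0);P=C[m]
            print(n,th,round(r["p"],2),np.round(r["extent"]),m.sum(),np.round(np.median(P,0),3),np.round(P[:,2].max(),3))
        except Exception as e: print(n,th,e)
t=cv2.imread("pics/top0.png")[75:235,190:450];s=cv2.imread("pics/side0.png")[140:290,150:400]
a=cv2.resize(t,(640,394),interpolation=cv2.INTER_CUBIC);cv2.imwrite("pics/c1.png",a)
cv2.imwrite("pics/c2.png",cv2.resize(s,(750,450),interpolation=cv2.INTER_CUBIC))
E
```

```text
top case 0.84 [288. 148. 178. 120.] 14511 [0.565 0.095 0.139] 0.188
top right_grip 0.74 [319. 152.  92.  86.] 6014 [0.55  0.009 0.146] 0.188
top left_door 0.92 [250. 136.  75.  88.] 4642 [0.588 0.206 0.136] 0.188
top right_door 0.72 [319. 153.  92.  85.] 5991 [0.55  0.008 0.145] 0.188
top scale_plate 0.92 [437. 276.  53.  64.] 2832 [ 0.21  -0.338  0.024] 0.042
top scale_plate 0.75 [415. 197.  53.  58.] 2729 [ 0.448 -0.279  0.024] 0.042
side cup 0.56 [219. 216.  80.  62.] 3202 [0.58  0.209 0.133] 0.182
side case 0.6 [249. 217. 170. 139.] 13640 [0.524 0.149 0.125] 0.183
side left_grip 0.92 [218. 216.  85.  66.] 3205 [0.58  0.21  0.133] 0.182
side right_grip 0.89 [276. 187.  92.  68.] 3282 [0.539 0.015 0.142] 0.183
side right_grip 0.16 [219. 215.  89.  70.] 3313 [0.58  0.21  0.132] 0.182
side right_door 0.92 [277. 186.  94.  70.] 3473 [0.54  0.017 0.142] 0.183
side scale_plate 0.95 [354. 187.  60.  32.] 1220 [ 0.433 -0.261  0.02 ] 0.126
side scale_plate 0.82 [411. 202.  35.  39.] 790 [ 0.233 -0.3    0.028] 0.306
side scale_plate 0.26 [274. 187.  94.  67.] 3442 [0.54  0.018 0.142] 0.183
```

View pics/c1.png

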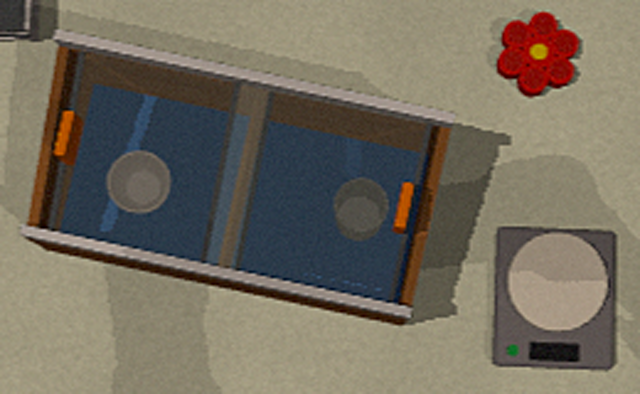

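View pics/c2.png

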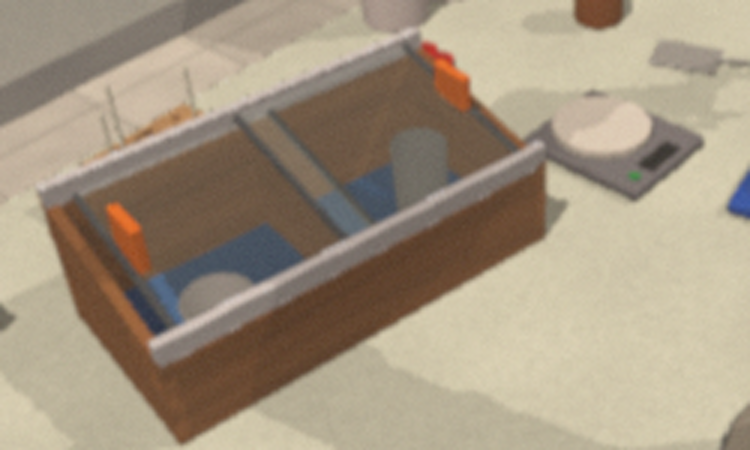

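The look-alikes for the cup are the left thing at (246,149), low and white, so the bowl; the right thing at (337,160), which the side crop shows tall, grey and cylindrical; and the blue mug at (125,122). The cup is the right one, so the right door has to slide. The scale meant is the grey one with the white plate at (416,190), not the blue one at (435,277).

Run:
```python
from h import *
for n in ["top","side"]:
    im=cv2.imread(f"pics/{n}0.png");d=np.load(f"pics/{n}0.npy");K,T=cam(n);C=cloud(K,T,d)
    hsv=cv2.cvtColor(im,cv2.COLOR_BGR2HSV)
    m=cv2.inRange(hsv,(4,200,140),(16,255,255))
    k,l,s,c=cv2.connectedComponentsWithStats(m)
    for i in range(1,k):
        if s[i,4]>25:
            P=C[(l==i)];P=P[P[:,2]>.1]
            if len(P)and abs(c[i][1]-160)<80: print(n,s[i],c[i],np.round(np.median(P,0),4),np.round(np.percentile(P,[2,98],axis=0),3).tolist(), "top z.18:",np.round(at_z(K,T,*c[i],.18),4))
im=cv2.imread("pics/top0.png");d=np.load("pics/top0.npy");K,T=cam("top");C=cloud(K,T,d)
# plate: bright pixels z>.024 near scale
m=((C[...,2]>.024)&(C[...,2]<.04)&(abs(C[...,0]-.45)<.1)&(abs(C[...,1]+.27)<.1)).astype(np.uint8)
P=C[m>0];print("plate depth",m.sum(),P.mean(0))
m2=(im.min(2)>120).astype(np.uint8);m2[:160]=0;m2[225:]=0;m2[:,:385]=0;m2[:,445:]=0
k,l,s,c=cv2.connectedComponentsWithStats(m2)
for i in range(1,k):
    if s[i,4]>200:
        cn=cv2.findContours((l==i).astype(np.uint8),0,1)[0][0];e=cv2.fitEllipse(cn);print(s[i],e,np.round(at_z(K,T,*e[0],.03),4))
```

```text
top [212 120   8  18  70] [215.78571429 128.42857143] [0.6024 0.2777 0.1823] [[0.578, 0.271, 0.179], [0.624, 0.286, 0.186]] top z.18: [0.602  0.2784 0.18  ]
top [350 149   8  18  76] [353.90789474 157.72368421] [ 0.5301 -0.087   0.1826] [[0.508, -0.095, 0.176], [0.553, -0.079, 0.187]] top z.18: [ 0.5305 -0.0869  0.18  ]
side [187 209   8   9  29] [190.79310345 212.86206897] [0.5945 0.2821 0.1791] [[0.576, 0.276, 0.176], [0.615, 0.287, 0.182]] top z.18: [0.5931 0.2825 0.18  ]
plate depth 1362 [ 0.4653156  -0.28183518  0.03145337]
[397 183  39  26 690] ((415.31365966796875, 195.7845001220703), (23.21908187866211, 42.44084930419922), 97.05369567871094) [ 0.4481 -0.2799  0.03  ]
```

Call:
apply_moves(increments=[85,0,0,-10,10.5,85,0,0,-10,10.5,85,0,0,-10,10.5,85,0,0,0,1], squeeze=30)

```text
t: 1.3
eef_pos: [0.2457, -0.6285, 0.2618]
tool_rot: [-0.0, 0.995, -0.104, -0.0]
contact_force: [-0.1, 0.6, 0.6]
gripper_width: 0.996
```

```bash
cat >> h.py <<'E'
def go(target,yaw=None):
    "delta to target TCP in tool frame mm; yaw = world angle (deg) of tool y wanted"
    o=get_obs();w=o["tool_rot"];M=R.from_quat([w[1],w[2],w[3],w[0]]).as_matrix()
    print("tcp",np.round(o["eef_pos"],4),"yaw of tool y",np.round(np.degrees(np.arctan2(M[1,1],M[0,1])),2),"tool z",np.round(M[:,2],3),"F",np.round(o["contact_force"],1),"w",round(o["gripper_width"],3),"t",o["t"])
    print("delta tool mm",np.round(M.T@(np.array(target)-o["eef_pos"])*1000,1))
    if yaw is not None:
        a=np.degrees(np.arctan2(M[1,1],M[0,1]));print("roll",(-(yaw-a)+180)%360-180)
E
python3 -c "
from h import *
go([.5305,-.0869,.28],-101.1)"
```

```text
tcp [ 0.2457 -0.6285  0.2618] yaw of tool y -101.94 tool z [ 0.     0.001 -1.   ] F [-0.1  0.6  0.6] w 0.996 t 1.3
delta tool mm [ 166.5 -588.8  -17.9]
roll -0.843446424535216
```

Call:
apply_moves(increments=[85,14,-49,-2,-0.8,85,14,-49,-2,0,85,14,-49,-2,0,85,14,-49,-2,0,85,14,-49,-2,0,85,14,-49,-2,0,85,14,-49,-2,0,85,14,-49,-2,0,85,14,-49,-2,0,85,14,-49,-2,0,50,0,0,0,0])

```text
t: 2.68
eef_pos: [0.4758, -0.1558, 0.2776]
tool_rot: [0.0, 0.997, -0.076, -0.001]
contact_force: [0.1, 0.1, 1.0]
gripper_width: 0.81
```

```bash
python3 -c "
from h import *
go([.5305,-.0869,.28],-101.1)
o=get_obs();p,d=read_camera('wrist');cv2.imwrite('pics/w1.png',p);np.save('pics/w1.npy',d)
K,T=cam('wrist',o);C=cloud(K,T,d)
m=cv2.inRange(cv2.cvtColor(p,cv2.COLOR_BGR2HSV),(4,180,120),(18,255,255))
k,l,s,c=cv2.connectedComponentsWithStats(m)
for i in range(1,k):
  if s[i,4]>60:
    P=C[l==i];P=P[P[:,2]>.172];print(s[i],np.round(P.mean(0),4),np.round(np.percentile(P,[2,98],axis=0),3).tolist())
"
```

```text
tcp [ 0.4758 -0.1558  0.2776] yaw of tool y -98.72 tool z [-0.003 -0.    -1.   ] F [0.1 0.1 1. ] w 0.81 t 2.675
delta tool mm [ 43.6 -76.4  -2.6]
roll 2.3803448293108147
[ 214  113   27   63 1374] [ 0.5309 -0.0889  0.1808] [[0.508, -0.096, 0.173], [0.553, -0.08, 0.182]]
```

View pics/w1.png

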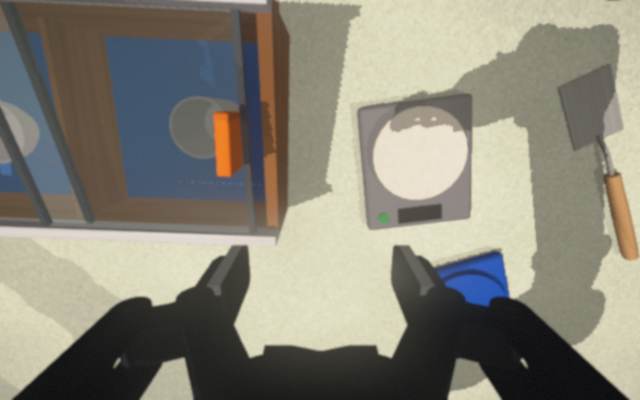

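The wrist view shows the right door's grip block at (229,144), the cup behind the door at (203,127) and the white plate at (420,152), with the blue scale at its lower right. I'll measure the plate and the block's angle, then go above the block.

```bash
python3 -c "
from h import *
o=get_obs();K,T=cam('wrist',o);d=np.load('pics/w1.npy');C=cloud(K,T,d);p=cv2.imread('pics/w1.png')
m=((C[...,2]>.024)&(C[...,2]<.04)).astype(np.uint8);m[:,:350]=0;m[:,480:]=0;m[240:]=0
cn=max(cv2.findContours(m,0,1)[0],key=cv2.contourArea);e=cv2.fitEllipse(cn);print(e,at_z(K,T,*e[0],.03))
P=C[m>0];(c,r)=cv2.minEnclosingCircle(P[:,:2].astype(np.float32));print(c,r,P.mean(0))
m=cv2.inRange(cv2.cvtColor(p,cv2.COLOR_BGR2HSV),(4,180,120),(18,255,255))>0
P=C[m];P=P[P[:,2]>.174];print(cv2.minAreaRect((P[:,:2]*1000).astype(np.float32)))
go([.5308,-.0882,.23],-101.05)
"
```

```text
((419.9027099609375, 151.89804077148438), (89.36521911621094, 97.41802978515625), 50.09703063964844) [ 0.4700124 -0.2853398  0.03     ]
(0.4671620726585388, -0.2858557105064392) 0.06029370054602623 [ 0.46936746 -0.28520617  0.03003655]
((543.9218139648438, -116.46792602539062), (41.54229736328125, 97.56523895263672), 28.63016700744629)
tcp [ 0.4747 -0.1584  0.2773] yaw of tool y -98.94 tool z [-0.004 -0.001 -1.   ] F [ 0.7  0.1 -0.5] w 0.73 t 2.725
delta tool mm [ 44.6 -78.1  47.1]
roll 2.1102075926307577
```

Call:
apply_moves(increments=[50,22,-39,10,2.1,50,22,-39,10,0,50,0,0,0,0,50,0,0,0,0])

```text
t: 3.22
eef_pos: [0.5305, -0.0955, 0.2553]
tool_rot: [0.003, 0.995, -0.098, -0.003]
contact_force: [-0.4, 0.8, 0.3]
gripper_width: 0.584
```

```bash
python3 -c "
from h import *
go([.5308,-.0882,.152],-101.05)
o=get_obs();p,d=read_camera('wrist');cv2.imwrite('pics/w2.png',p)
K,T=cam('wrist',o);C=cloud(K,T,d)
m=cv2.inRange(cv2.cvtColor(p,cv2.COLOR_BGR2HSV),(4,180,120),(18,255,255))
k,l,s,c=cv2.connectedComponentsWithStats(m)
for i in range(1,k):
  if s[i,4]>60:
    P=C[l==i];P=P[(P[:,2]>.174)&(P[:,2]<.19)];print(s[i],np.round(P.mean(0),4),np.round(np.percentile(P,[2,98],axis=0),3).tolist(),cv2.minAreaRect((P[:,:2]*1000).astype(np.float32)))
"
```

```text
tcp [ 0.5305 -0.0955  0.2553] yaw of tool y -101.27 tool z [-0.006 -0.005 -1.   ] F [-0.4  0.8  0.3] w 0.584 t 3.225
delta tool mm [ -0.7  -7.8 103.3]
roll -0.22440158638329422
[302 173  15  65 867] [ 0.5334 -0.0877  0.18  ] [[0.51, -0.095, 0.179], [0.555, -0.08, 0.181]] ((531.8282470703125, -87.1585922241211), (10.51899528503418, 47.634212493896484), 78.5093994140625)
```

View pics/w2.png

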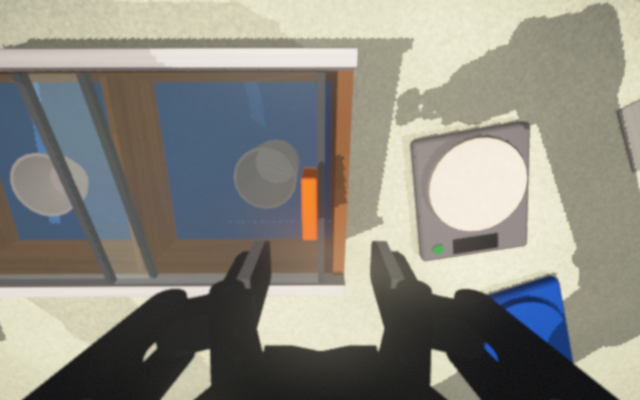

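The block is at (309,205), left of mid between the fingers, and needs about 8 mm of correction. I'll close the gap sideways and go down.

Call:
apply_moves(increments=[50,1,-8,20,0,50,0,0,30,0,50,0,0,0,0])

```text
t: 3.65
eef_pos: [0.5314, -0.0933, 0.2056]
tool_rot: [0.004, 0.995, -0.101, -0.002]
contact_force: [-0.1, 0.2, 0.5]
gripper_width: 0.583
```

```bash
python3 -c "
from h import *
go([.532,-.0875,.153],-101.05)"
```

```text
tcp [ 0.5314 -0.0933  0.2056] yaw of tool y -101.63 tool z [-0.004 -0.007 -1.   ] F [-0.1  0.2  0.5] w 0.583 t 3.65
delta tool mm [-0.5 -6.2 52.6]
roll -0.5832343944379943
```

Call:
apply_moves(increments=[50,0,-6,15,-0.6,50,0,-3,15,0,50,0,0,15,0,50,0,0,7,0,50,0,0,0,0])

```text
t: 4.28
eef_pos: [0.5341, -0.0857, 0.1525]
tool_rot: [0.004, 0.995, -0.097, 0.0]
contact_force: [0.3, -0.1, -1.5]
gripper_width: 0.584
```

```bash
python3 -c "
from h import *
go([.532,-.0875,.153],-101.05)
p,d=read_camera('wrist');cv2.imwrite('pics/w3.png',p)"
```

```text
tcp [ 0.5341 -0.0857  0.1525] yaw of tool y -101.08 tool z [-0.001 -0.008 -1.   ] F [ 0.3 -0.1 -1.5] w 0.584 t 4.275
delta tool mm [-1.7  2.1 -0.5]
roll -0.031763979218510485
```

View pics/w3.png

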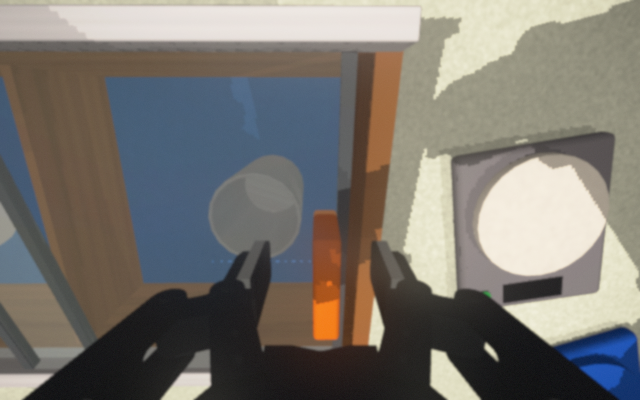

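The block stands between the fingers at (325,275). I'll close on it.

Call:
apply_moves(increments=[8,0,2,-1,0,4,0,0,0,0,4,0,0,0,0,4,0,0,0,0,4,0,0,0,0], squeeze=40)

```text
t: 4.95
eef_pos: [0.5346, -0.088, 0.1549]
tool_rot: [0.004, 0.995, -0.097, 0.001]
contact_force: [0.2, 0.0, -0.7]
gripper_width: 0.13
```

Call:
apply_moves(increments=[4,0,-10,0,0,4,0,-20,0,0,4,0,-25,0,0,4,0,-25,0,0,4,0,-25,0,0,4,0,-20,0,0,4,0,-5,0,0])

```text
t: 5.82
eef_pos: [0.5603, 0.043, 0.1549]
tool_rot: [0.005, 0.995, -0.097, 0.001]
contact_force: [-0.2, -1.8, -0.5]
gripper_width: 0.13
```

```bash
python3 -c "
from h import *
y=np.array([.1917,.9815]);P=np.array([.5346,-.088])+y*.15
go([*P,.155],-101.05)"
```

```text
tcp [0.5603 0.043  0.1549] yaw of tool y -101.16 tool z [ 0.002 -0.011 -1.   ] F [-0.2 -1.8 -0.5] w 0.13 t 5.825
delta tool mm [ -0.2 -16.5  -0.2]
roll -0.11055738305347518
```

Call:
apply_moves(increments=[4,0,-8,0,0,4,0,-6,0,0,4,0,-4,0,0,4,0,-3,0,0])

```text
t: 6.32
eef_pos: [0.5634, 0.059, 0.1549]
tool_rot: [0.009, 0.995, -0.099, 0.0]
contact_force: [-3.6, -11.3, 6.5]
gripper_width: 0.13
```

```bash
python3 -c "
from h import *
y=np.array([.1917,.9815]);P=np.array([.5346,-.088])+y*.15
go([*P,.155],-101.05)"
```

```text
tcp [0.5634 0.059  0.1549] yaw of tool y -101.4 tool z [-0.002 -0.018 -1.   ] F [ -3.6 -11.3   6.5] w 0.13 t 6.325
delta tool mm [-0.1 -0.2 -0.1]
roll -0.35491606021025746
```

Call:
apply_moves(increments=[4,0,-3,0,0,4,0,-2,0,0,4,0,0,0,0])

```text
t: 6.7
eef_pos: [0.5633, 0.0589, 0.155]
tool_rot: [0.011, 0.995, -0.102, -0.001]
contact_force: [-0.2, 0.5, -0.4]
gripper_width: 0.132
```

The door is at its stop: pushing further didn't move it, and the force had risen to 11 N. Let go and rise.

Call:
apply_moves(increments=[50,0,0,0,0,50,0,0,0,0,50,0,0,0,0,50,0,0,-30,0,50,0,0,-40,0,50,0,0,-40,0,80,-10,45,-30,0,80,-10,50,0,0])

```text
t: 7.7
eef_pos: [0.5257, -0.0232, 0.3009]
tool_rot: [0.01, 0.995, -0.097, -0.001]
contact_force: [0.9, -0.4, -0.0]
gripper_width: 0.934
```

```bash
python3 -c "
from h import *
go([.54,-.05,.25])
o=get_obs();p,d=read_camera('wrist');cv2.imwrite('pics/w4.png',p);np.save('pics/w4.npy',d)
import pickle;pickle.dump(o,open('pics/w4.pkl','wb'))
for r in outline_of('wrist','cup'): print(r['p'],r['extent'])
"
```

```text
tcp [ 0.5257 -0.0232  0.3009] yaw of tool y -101.12 tool z [-0.004 -0.02  -1.   ] F [ 0.9 -0.4 -0. ] w 0.934 t 7.7
delta tool mm [19.2 22.5 51.4]
0.74 [330.9, 149.1, 60.9, 55.1]
0.17 [217.8, 145.2, 435.7, 225.8]
```

View pics/w4.png

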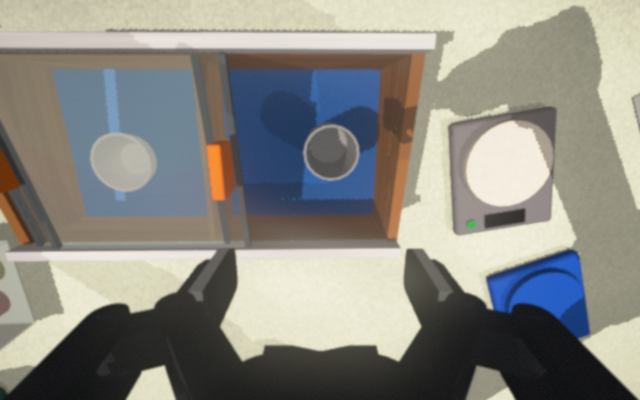

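The right half is open: its block is now at (220,170), the left door is still shut, and the cup's rim is at (331,152). I'll measure the rim and the plate.

```bash
python3 -c "
from h import *
import pickle
o=pickle.load(open('pics/w4.pkl','rb'));K,T=cam('wrist',o);d=np.load('pics/w4.npy');C=cloud(K,T,d)
v,u=np.indices(d.shape)
m=(abs(u-331)<40)&(abs(v-152)<40)&(C[...,2]>.09)&(C[...,2]<.112)
P=C[m];c,r=cv2.minEnclosingCircle(P[:,:2].astype(np.float32));print('depth rim',m.sum(),c,r,np.median(P[:,2]))
A=np.c_[2*P[:,:2],np.ones(len(P))];s=np.linalg.lstsq(A,(P[:,:2]**2).sum(1),rcond=None)[0];print('lsq',s[:2],np.sqrt(s[2]+s[:2]@s[:2]))
cn=max(cv2.findContours(m.astype(np.uint8),0,1)[0],key=cv2.contourArea);e=cv2.fitEllipse(cn);print(e,at_z(K,T,*e[0],.102))
m=((C[...,2]>.024)&(C[...,2]<.04)).astype(np.uint8);m[:,:445]=0;m[:,560:]=0;m[235:]=0;m[:100]=0
cn=max(cv2.findContours(m,0,1)[0],key=cv2.contourArea);e=cv2.fitEllipse(cn);print('plate',e,at_z(K,T,*e[0],.03))
g=(cv2.imread('pics/w4.png').min(2)>170).astype(np.uint8);g[:,:445]=0;g[:,560:]=0;g[235:]=0;g[:100]=0
g=cv2.morphologyEx(g,cv2.MORPH_OPEN,np.ones((7,7)))
cn=max(cv2.findContours(g,0,1)[0],key=cv2.contourArea);e=cv2.fitEllipse(cn);print('plate col',e,at_z(K,T,*e[0],.03))
"
```

```text
depth rim 570 (0.5444101691246033, -0.04330554977059364) 0.031049232929944992 0.10150893645414918
lsq [ 0.54498671 -0.0432909 ] 0.029160617858273535
((331.2942199707031, 151.60313415527344), (54.39898681640625, 54.913455963134766), 22.370800018310547) [ 0.54553034 -0.0434202   0.102     ]
plate ((508.7392883300781, 162.17652893066406), (78.95897674560547, 93.48257446289062), 50.59933853149414) [ 0.47214636 -0.28156777  0.03      ]
plate col ((506.1813659667969, 165.31056213378906), (78.50833892822266, 83.8316879272461), 33.244075775146484) [ 0.46842062 -0.27799876  0.03      ]
```

```bash
python3 -c "
from h import *
go([.545,-.0433,.2],-101.05)"
```

```text
tcp [ 0.5232 -0.0289  0.2991] yaw of tool y -101.69 tool z [-0.009 -0.023 -1.   ] F [0.2 0.3 0.3] w 0.937 t 7.8
delta tool mm [24.7  7.3 99.2]
roll -0.6352181236416641
```

Call:
apply_moves(increments=[80,12,4,20,-0.6,80,12,3,20,0,80,0,0,20,0,80,0,0,0,0,80,0,0,0,0])

```text
t: 8.43
eef_pos: [0.5473, -0.0397, 0.2322]
tool_rot: [0.012, 0.996, -0.093, -0.005]
contact_force: [-0.4, -0.1, -1.1]
gripper_width: 0.939
```

```bash
cat > m.py <<'E'
from h import *
def meas(name,cu):
    o=get_obs();p,d=read_camera('wrist');cv2.imwrite(name,p)
    K,T=cam('wrist',o);C=cloud(K,T,d)
    r=outline_of('wrist','cup');print([(round(x['p'],2),np.round(x['extent'])) for x in r])
    m=(np.hypot(C[...,0]-cu[0],C[...,1]-cu[1])<.042)&(C[...,2]>.092)&(C[...,2]<.112)
    P=C[m];c,rr=cv2.minEnclosingCircle(P[:,:2].astype(np.float32));print('rim',m.sum(),c,rr)
    cn=max(cv2.findContours(m.astype(np.uint8),0,1)[0],key=cv2.contourArea);e=cv2.fitEllipse(cn);print(e,at_z(K,T,*e[0],.102))
    m=((C[...,2]>.024)&(C[...,2]<.04)&(np.hypot(C[...,0]-.469,C[...,1]+.283)<.075)).astype(np.uint8)
    if m.sum()>500:
        cn=max(cv2.findContours(m,0,1)[0],key=cv2.contourArea);e=cv2.fitEllipse(cn);print('plate',e,at_z(K,T,*e[0],.03))
E
python3 -c "
from m import *
go([.545,-.0433,.064],-101.05)
meas('pics/w5.png',[.545,-.0433])"
```

```text
tcp [ 0.5473 -0.0397  0.2322] yaw of tool y -100.72 tool z [-0.012 -0.022 -1.   ] F [-0.4 -0.1 -1.1] w 0.939 t 8.425
delta tool mm [-3.000e-01 -1.000e-01  1.682e+02]
roll 0.32615350728184467
[(0.7, array([322., 182.,  72.,  75.]))]
rim 880 (0.5443880558013916, -0.04332192614674568) 0.030969511717557907
((321.492431640625, 187.95391845703125), (64.9899673461914, 65.92947387695312), 83.74967193603516) [ 0.54609139 -0.04343461  0.102     ]
plate ((528.7743530273438, 192.7431182861328), (88.92514038085938, 108.27942657470703), 54.955013275146484) [ 0.47284309 -0.28137784  0.03      ]
```

View pics/w5.png

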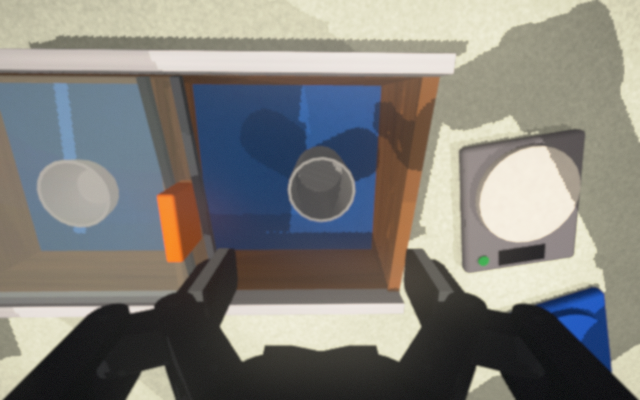

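The cup's rim is at (321,188), centred between the fingers in y, and the estimates agree at (0.545, -0.043). I'll go down along the tool axis in stages.

Call:
apply_moves(increments=[80,0,0,25,0.3,80,0,0,35,0,80,0,0,35,0,80,0,0,0,0,80,0,0,0,0])

```text
t: 9.15
eef_pos: [0.5509, -0.0411, 0.141]
tool_rot: [0.011, 0.995, -0.096, 0.001]
contact_force: [-0.8, 0.7, 0.0]
gripper_width: 0.936
```

```bash
python3 -c "
from m import *
go([.545,-.0434,.064],-101.05)
meas('pics/w6.png',[.545,-.0433])"
```

```text
tcp [ 0.5509 -0.0411  0.141 ] yaw of tool y -100.99 tool z [-0.001 -0.022 -1.   ] F [-0.8  0.7  0. ] w 0.936 t 9.15
delta tool mm [-5.6  1.7 77.1]
roll 0.060198612448402855
[]
rim 2094 (0.5442187786102295, -0.043140560388565063) 0.03120020404458046
((324.4075622558594, 231.93923950195312), (91.3467788696289, 94.79940795898438), 85.3940658569336) [ 0.5467535  -0.04341452  0.102     ]
plate ((588.0394897460938, 226.67657470703125), (108.80818939208984, 133.69583129882812), 36.70519256591797) [ 0.47353447 -0.27441589  0.03      ]
```

View pics/w6.png

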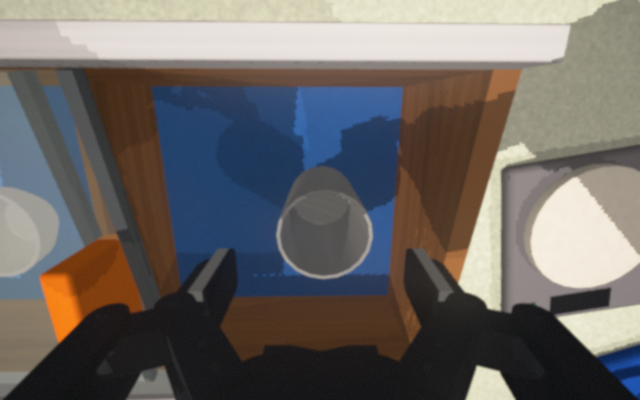

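Call:
apply_moves(increments=[80,-5,2,15,0,80,-3,1,25,0,80,0,0,25,0,80,0,0,12,0,80,0,0,0,0,80,0,0,0,0])

```text
t: 10.0
eef_pos: [0.5455, -0.0401, 0.0655]
tool_rot: [0.009, 0.996, -0.094, 0.006]
contact_force: [1.5, 0.2, 0.5]
gripper_width: 0.935
```

```bash
python3 -c "
from m import *
go([.545,-.0434,.064],-101.05)
meas('pics/w7.png',[.545,-.0433])"
```

```text
tcp [ 0.5455 -0.0401  0.0655] yaw of tool y -100.8 tool z [ 0.01  -0.018 -1.   ] F [1.5 0.2 0.5] w 0.935 t 10.0
delta tool mm [0.1 3.3 1.5]
roll 0.24978770447194165
[(0.59, array([330., 263., 157., 168.]))]
rim 6400 (0.5434150695800781, -0.048906683921813965) 0.036684658378362656
((330.1603088378906, 286.80859375), (131.86090087890625, 154.9093780517578), 88.13257598876953) [ 0.54971581 -0.04381876  0.102     ]
plate ((626.740234375, 300.32562255859375), (32.36601638793945, 85.58369445800781), 5.576197147369385) [ 0.45404014 -0.23535951  0.03      ]
```

View pics/w7.png

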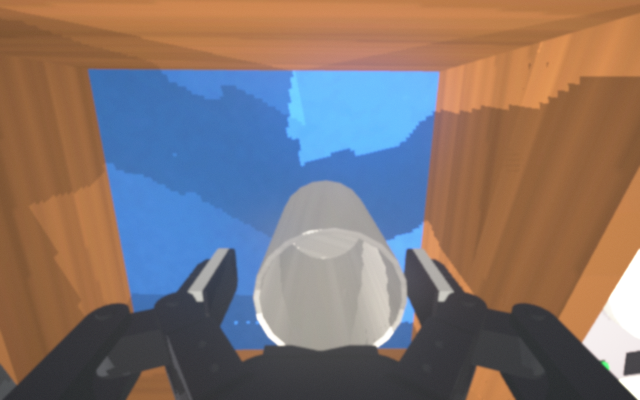

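The fingers straddle the cup, which sits slightly right of mid at (330,287). Shift 4 mm and close.

Call:
apply_moves(increments=[80,0,4,1,0,80,0,1,0,0,50,0,0,0,0,50,0,0,0,0,50,0,0,0,0,50,0,0,0,0,50,0,0,0,0], squeeze=30)

```text
t: 10.98
eef_pos: [0.5461, -0.0416, 0.0662]
tool_rot: [0.006, 0.996, -0.093, 0.008]
contact_force: [0.4, 0.4, 1.5]
gripper_width: 0.72
```

```bash
python3 -c "
from m import *
go([.545,-.0434,.25],-101.05)
p,d=read_camera('wrist');cv2.imwrite('pics/w8.png',p)"
```

```text
tcp [ 0.5461 -0.0416  0.0662] yaw of tool y -100.73 tool z [ 0.014 -0.014 -1.   ] F [0.4 0.4 1.5] w 0.72 t 10.975
delta tool mm [   2.3    4.  -183.7]
roll 0.3233751639231741
```

View pics/w8.png

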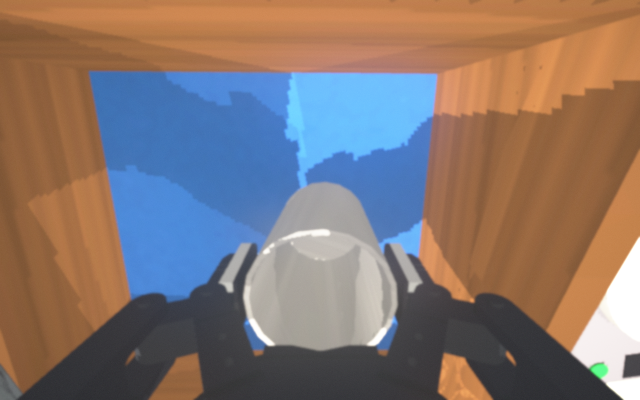

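The grip reads 61 mm, so the cup is held. Lift straight up.

Call:
apply_moves(increments=[50,0,0,-10,0,50,0,0,-25,0,50,0,0,-35,0,50,0,0,-35,0,50,0,0,-35,0,50,0,0,-35,0,50,0,0,-30,0,50,0,0,0,0])

```text
t: 12.02
eef_pos: [0.5404, -0.0416, 0.2794]
tool_rot: [0.008, 0.995, -0.095, 0.006]
contact_force: [-1.4, -0.2, -1.4]
gripper_width: 0.722
```

```bash
python3 -c "
from m import *
go([.47,-.282,.25],-101.05)
p,d=read_camera('top');cv2.imwrite('pics/t2.png',p);np.save('pics/t2.npy',d)
p,d=read_camera('wrist');cv2.imwrite('pics/w9.png',p)
p,d=read_camera('side');cv2.imwrite('pics/s2.png',cv2.resize(p[100:300,100:420],(800,500)))"
```

```text
tcp [ 0.5404 -0.0416  0.2794] yaw of tool y -100.87 tool z [ 0.01  -0.017 -1.   ] F [-1.4 -0.2 -1.4] w 0.722 t 12.025
delta tool mm [-24.3 248.9  32.8]
roll 0.18329917058872525
```

View pics/s2.png

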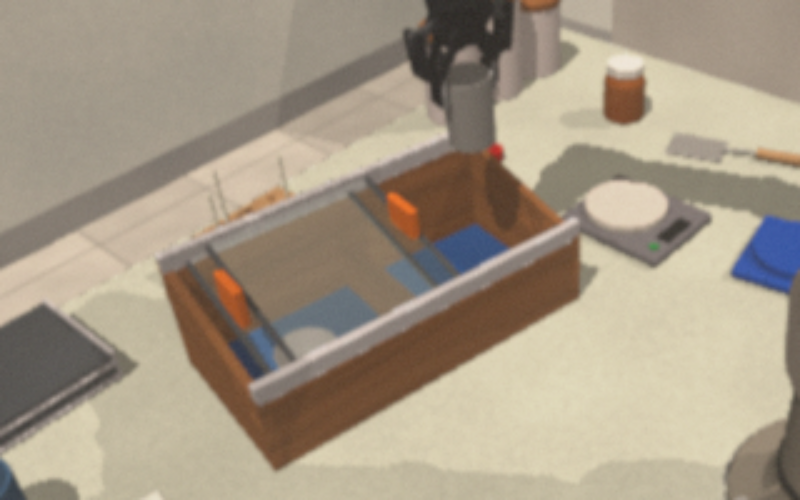

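View pics/w9.png

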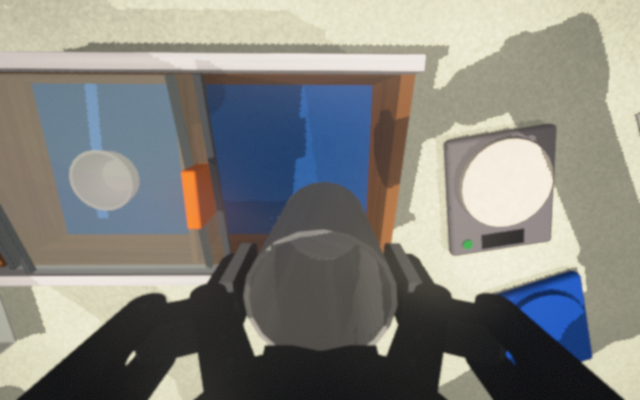

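The side view shows the cup held upright in the air, the case's right half empty, and the right door over the left one. The wrist view shows the plate at (507,182). I'll check that the left door hasn't moved and refine the plate centre.

```bash
python3 -c "
from m import *
o=get_obs();K,T=cam('wrist',o)
p=cv2.imread('pics/w9.png')
for th in (150,170,190):
  g=(p.min(2)>th).astype(np.uint8);g[:,:445]=0;g[:,560:]=0;g[240:]=0;g[:125]=0
  g=cv2.morphologyEx(g,cv2.MORPH_OPEN,np.ones((9,9)))
  cn=max(cv2.findContours(g,0,1)[0],key=cv2.contourArea);e=cv2.fitEllipse(cn);print('plate',e,at_z(K,T,*e[0],.03))
K,T=cam('top')
for f in ('top0','t2'):
  im=cv2.imread(f'pics/{f}.png');m=cv2.inRange(cv2.cvtColor(im,cv2.COLOR_BGR2HSV),(4,200,140),(16,255,255))
  k,l,s,c=cv2.connectedComponentsWithStats(m)
  for i in range(1,k):
    if s[i,4]>25 and 200<c[i][0]<380 and 100<c[i][1]<200: print(f,s[i,4],c[i],at_z(K,T,*c[i],.18))
im=cv2.imread('pics/t2.png');d=np.load('pics/t2.npy');C=cloud(K,T,d)
g=(im.min(2)>105).astype(np.uint8)
cv2.imwrite('pics/t2c.png',cv2.resize(im[100:250,200:460],(780,450)))
# plate rim via projected circle
"
```

```text
plate ((506.6096496582031, 182.95950317382812), (82.5503921508789, 95.65543365478516), 48.90714645385742) [ 0.4687516  -0.28035116  0.03      ]
plate ((506.53216552734375, 182.76202392578125), (81.21467590332031, 94.2925033569336), 48.598331451416016) [ 0.4690413  -0.28025552  0.03      ]
plate ((506.63934326171875, 182.7284698486328), (79.9626235961914, 93.01376342773438), 49.169883728027344) [ 0.46905995 -0.28039542  0.03      ]
top0 70 [215.78571429 128.42857143] [0.60202697 0.27838331 0.18      ]
top0 76 [353.90789474 157.72368421] [ 0.53049295 -0.08694569  0.18      ]
t2 67 [215.76119403 128.40298507] [0.60209436 0.2784503  0.18      ]
t2 74 [298.10810811 146.14864865] [0.55865842 0.06042537 0.18      ]
```

View pics/t2c.png

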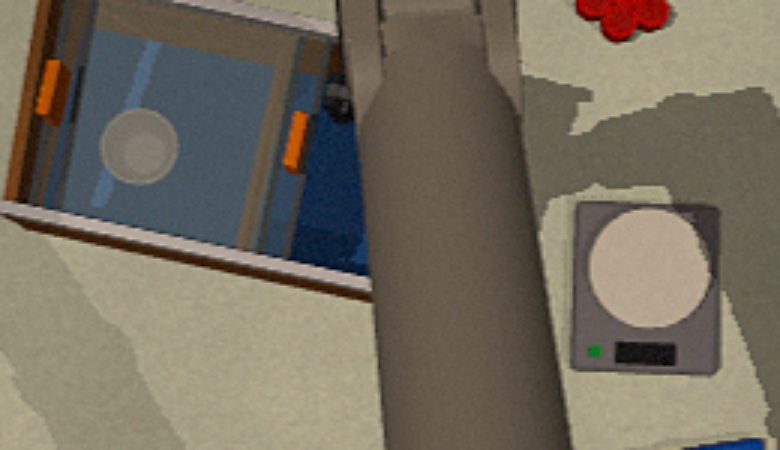

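```bash
python3 -c "
from m import *
K,T=cam('top');print(at_z(K,T,416.3,189.1,.03))
go([.468,-.281,.22],-101.05)"
```

```text
[ 0.46801649 -0.28286017  0.03      ]
tcp [ 0.5384 -0.0416  0.2757] yaw of tool y -100.85 tool z [ 0.003 -0.017 -1.   ] F [ 0.9  0.3 -0.8] w 0.722 t 12.175
delta tool mm [-24.5 247.4  59.5]
roll 0.20400054068687723
```

Call:
apply_moves(increments=[50,-2,15,0,0,50,-3,25,0,0,50,-3,30,0,0,50,-3,35,0,0,50,-3,35,0,0,50,-3,35,5,0,50,-3,30,10,0,50,-3,20,10,0,50,-2,10,10,0,50,0,0,0,0])

```text
t: 13.42
eef_pos: [0.4552, -0.2829, 0.2325]
tool_rot: [0.008, 0.995, -0.098, -0.009]
contact_force: [-0.1, 1.0, -0.9]
gripper_width: 0.718
```

```bash
python3 -c "
from m import *
go([.468,-.2815,.13],-101.05)"
```

```text
tcp [ 0.4552 -0.2829  0.2325] yaw of tool y -101.2 tool z [-0.019 -0.015 -1.   ] F [-0.1  1.  -0.9] w 0.718 t 13.425
delta tool mm [ 13.9  -5.7 102.3]
roll -0.14856870353312956
```

Call:
apply_moves(increments=[50,6,-3,20,0,50,6,-3,30,0,50,2,0,25,0,50,0,0,10,0,50,0,0,0,0,50,0,0,0,0])

```text
t: 14.18
eef_pos: [0.4726, -0.2768, 0.1473]
tool_rot: [0.008, 0.995, -0.094, -0.007]
contact_force: [0.4, 0.4, -0.8]
gripper_width: 0.722
```

```bash
python3 -c "
from m import *
go([.468,-.2815,.0845],-101.05)
o=get_obs();M=R.from_quat(np.roll(o['tool_rot'],-1)).as_matrix();print('cup bottom',o['eef_pos']+M[:,2]*.0542)
for n in ('wrist','side','top'):
  p,d=read_camera(n);cv2.imwrite('pics/x1%s.png'%n,p)
cv2.imwrite('pics/x1s.png',cv2.resize(cv2.imread('pics/x1side.png')[100:230,280:460],(720,520)))"
```

```text
tcp [ 0.4726 -0.2768  0.1473] yaw of tool y -100.82 tool z [-0.014 -0.014 -1.   ] F [ 0.4  0.4 -0.8] w 0.722 t 14.175
delta tool mm [-2.9  4.4 62.9]
roll 0.2290230822370063
cup bottom [ 0.47179678 -0.27756769  0.09314207]
```

View pics/x1wrist.png

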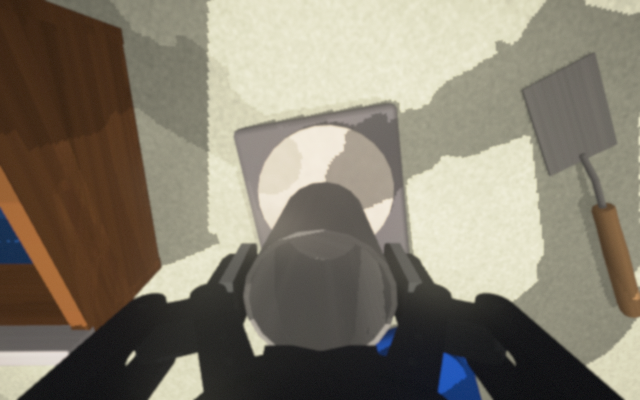

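View pics/x1s.png

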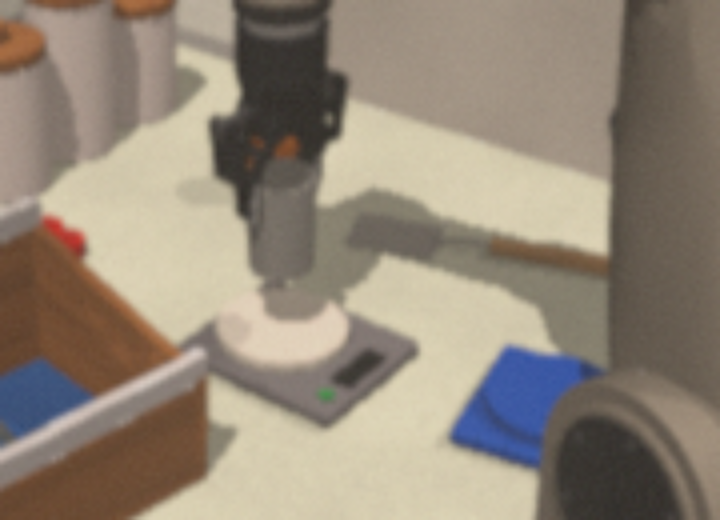

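The cup hangs over the white plate, whose edges show at columns 258 and 394, mid 326. A few mm of correction are needed: down 45 mm and shifted.

Call:
apply_moves(increments=[50,-3,4,10,0,50,-1,2,15,0,50,0,0,15,0,50,0,0,3,0,50,0,0,0,0])

```text
t: 14.95
eef_pos: [0.4658, -0.2835, 0.1012]
tool_rot: [0.008, 0.995, -0.095, -0.007]
contact_force: [0.2, 0.3, -1.2]
gripper_width: 0.727
```

```bash
python3 -c "
from m import *
go([.469,-.281,.0845],-101.05)
o=get_obs();M=R.from_quat(np.roll(o['tool_rot'],-1)).as_matrix();print('cup bottom',o['eef_pos']+M[:,2]*.0542)
p,d=read_camera('wrist');cv2.imwrite('pics/x2.png',p)
K,T=cam('wrist',o)
a=np.linspace(0,2*np.pi,200)
best=None
for c in ([.4685,-.282],):
  q=proj(K,T,np.c_[c[0]+.06*np.cos(a),c[1]+.06*np.sin(a),0*a+.03]);cv2.polylines(p,[q.astype(np.int32)],True,(0,0,255),1)
cv2.imwrite('pics/x2o.png',p)"
```

```text
tcp [ 0.4658 -0.2835  0.1012] yaw of tool y -100.89 tool z [-0.015 -0.014 -1.   ] F [ 0.2  0.3 -1.2] w 0.727 t 14.95
delta tool mm [ 2.9 -3.4 16.7]
roll 0.1571327280656476
cup bottom [ 0.46498862 -0.28430507  0.04704814]
```

View pics/x2o.png

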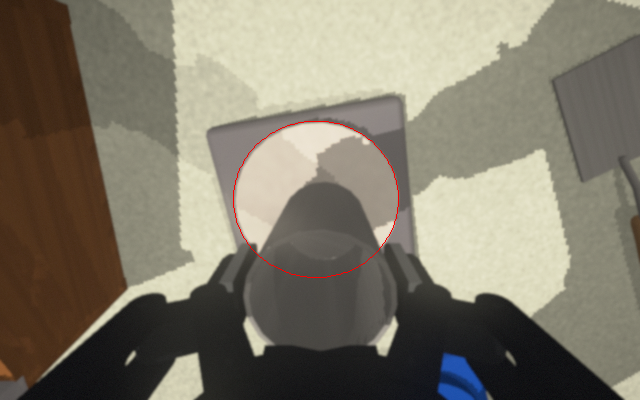

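The projected 60 mm circle at (0.4685, -0.282) fits the plate's edge. The cup is about 4 mm off and 17 mm above it. Adjust and go down gently.

Call:
apply_moves(increments=[50,4,-3,5,0,50,1,-1,4,0,50,0,0,3,0,50,0,0,0,0])

```text
t: 15.5
eef_pos: [0.4727, -0.2804, 0.0892]
tool_rot: [0.008, 0.995, -0.095, -0.006]
contact_force: [-0.3, 0.3, -1.4]
gripper_width: 0.726
```

```bash
python3 -c "
from m import *
go([.469,-.281,.0845],-101.05)
o=get_obs();M=R.from_quat(np.roll(o['tool_rot'],-1)).as_matrix();print('cup bottom',o['eef_pos']+M[:,2]*.0542)"
```

```text
tcp [ 0.4727 -0.2804  0.0892] yaw of tool y -100.85 tool z [-0.013 -0.015 -1.   ] F [-0.3  0.3 -1.4] w 0.726 t 15.5
delta tool mm [-3.5  1.2  4.8]
roll 0.19644191738524341
cup bottom [ 0.47203472 -0.28124005  0.03505749]
```

Call:
apply_moves(increments=[50,-3,1,0,0,50,0,0,1,0,50,0,0,1,0,50,0,0,1,0])

```text
t: 16.0
eef_pos: [0.4693, -0.2813, 0.0865]
tool_rot: [0.008, 0.995, -0.095, -0.005]
contact_force: [-0.4, 0.5, -0.7]
gripper_width: 0.722
```

Call:
apply_moves(increments=[50,0,0,1,0,50,0,0,1,0,50,0,0,0,0])

```text
t: 16.38
eef_pos: [0.4694, -0.2814, 0.0845]
tool_rot: [0.008, 0.995, -0.095, -0.005]
contact_force: [0.3, 0.2, 1.0]
gripper_width: 0.722
```

Call:
apply_moves(increments=[50,0,0,1,0,50,0,0,0,0])

```text
t: 16.62
eef_pos: [0.4699, -0.2815, 0.0846]
tool_rot: [0.008, 0.995, -0.095, -0.005]
contact_force: [-0.6, 0.3, -1.5]
gripper_width: 0.719
```

Call:
apply_moves(increments=[50,0,0,1,0,50,0,0,0,0])

```text
t: 16.88
eef_pos: [0.4704, -0.2818, 0.0846]
tool_rot: [0.008, 0.995, -0.095, -0.004]
contact_force: [-1.3, 1.0, 1.3]
gripper_width: 0.727
```

Call:
apply_moves(increments=[50,0,0,2,0])

```text
t: 17.0
eef_pos: [0.471, -0.2824, 0.0841]
tool_rot: [0.009, 0.995, -0.095, -0.004]
contact_force: [-6.0, 1.2, 24.4]
gripper_width: 0.727
```

```bash
python3 -c "
from m import *
go([.469,-.281,.0845],-101.05)
p,d=read_camera('side');cv2.imwrite('pics/x3.png',cv2.resize(p[120:220,310:410],(600,600),interpolation=cv2.INTER_CUBIC))
go([.469,-.281,.0845])
"
```

```text
tcp [ 0.471  -0.2824  0.0841] yaw of tool y -100.91 tool z [-0.009 -0.017 -1.   ] F [-6.   1.2 24.4] w 0.727 t 17.0
delta tool mm [-2.2 -1.  -0.4]
roll 0.13914523044962834
tcp [ 0.4709 -0.2824  0.0841] yaw of tool y -100.92 tool z [-0.009 -0.017 -1.   ] F [-4.7  2.8 17.7] w 0.72 t 17.05
delta tool mm [-2.2 -1.  -0.4]
```

View pics/x3.png

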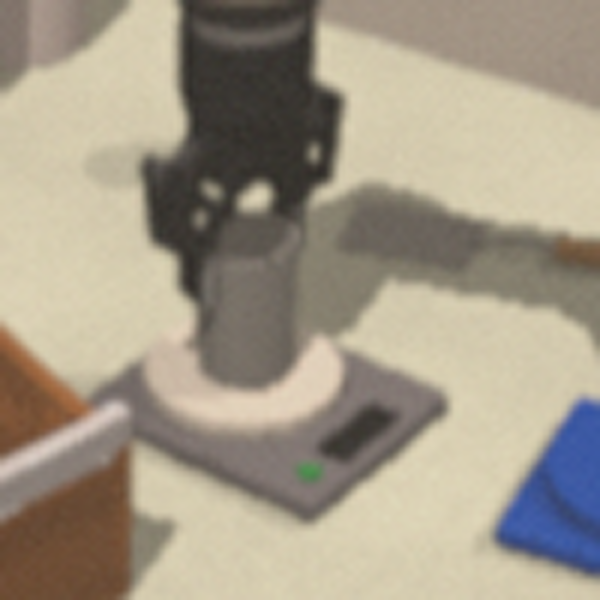

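The cup stands on the plate; the contact force read 24 N and is falling. I'll relax, open, and rise straight up.

Call:
apply_moves(increments=[50,0,0,-0.5,0,50,0,0,0,0,66,0,0,0,0,80,0,0,0,0,80,0,0,0,0,80,0,0,0,0,80,0,0,0,0])

```text
t: 17.92
eef_pos: [0.4709, -0.2825, 0.0838]
tool_rot: [0.009, 0.995, -0.095, -0.004]
contact_force: [0.6, -0.9, 0.6]
gripper_width: 0.938
```

```bash
python3 -c "
from m import *
go([.469,-.281,.0845],-101.05)
p,d=read_camera('wrist');cv2.imwrite('pics/x4.png',p)
"
```

```text
tcp [ 0.4709 -0.2825  0.0838] yaw of tool y -100.91 tool z [-0.009 -0.017 -1.   ] F [ 0.6 -0.9  0.6] w 0.938 t 17.925
delta tool mm [-2.1 -1.1 -0.7]
roll 0.14139451494810373
```

View pics/x4.png

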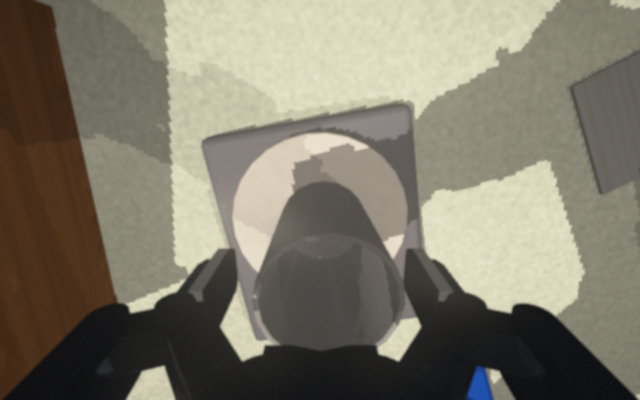

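The fingers are off the cup, but the right gap (cup edge near 400, finger 405) is tight. I'll shift 3 mm that way while rising.

Call:
apply_moves(increments=[85,0,3,-3,0,85,0,1,-10,0,85,0,0,-20,0,85,0,0,-30,0,85,0,0,-40,0,85,0,0,-40,0,85,0,0,-40,0,85,-25,0,0,0,85,-25,0,0,0,85,0,0,0,0,85,0,0,0,0])

```text
t: 19.35
eef_pos: [0.4226, -0.2749, 0.2809]
tool_rot: [0.01, 0.995, -0.096, 0.0]
contact_force: [0.7, 0.1, -0.4]
gripper_width: 0.995
```

```bash
python3 -c "
from m import *
o=get_obs();p,d=read_camera('wrist')
K,T=cam('wrist',o);C=cloud(K,T,d)
m=(np.hypot(C[...,0]-.47,C[...,1]+.282)<.05)&(C[...,2]>.112)&(C[...,2]<.128)
P=C[m];print('rim',m.sum(),cv2.minEnclosingCircle(P[:,:2].astype(np.float32)),np.median(P[:,2]),P[:,2].std())
a=np.linspace(0,2*np.pi,200)
for c,r,z in (([.4685,-.282],.06,.03),([.4685,-.282],.031,.12)):
  q=proj(K,T,np.c_[c[0]+r*np.cos(a),c[1]+r*np.sin(a),0*a+z]);cv2.polylines(p,[q.astype(np.int32)],True,(0,0,255),1)
cv2.imwrite('pics/x5.png',p)
p,d=read_camera('side');cv2.imwrite('pics/x6.png',cv2.resize(p[100:260,150:420],(780,462),interpolation=cv2.INTER_CUBIC))
go([.469,-.281,.0845],-101.05)
"
```

```text
rim 663 ((0.4684847891330719, -0.28496813774108887), 0.03112003393471241) 0.1197659353477265 0.0022120042273502264
tcp [ 0.4226 -0.2749  0.2805] yaw of tool y -100.96 tool z [-0.002 -0.02  -1.   ] F [ 0.  -0.3 -0.4] w 0.996 t 19.45
delta tool mm [ 46.4  -6.8 196. ]
roll 0.09299027677732852
```

View pics/x5.png

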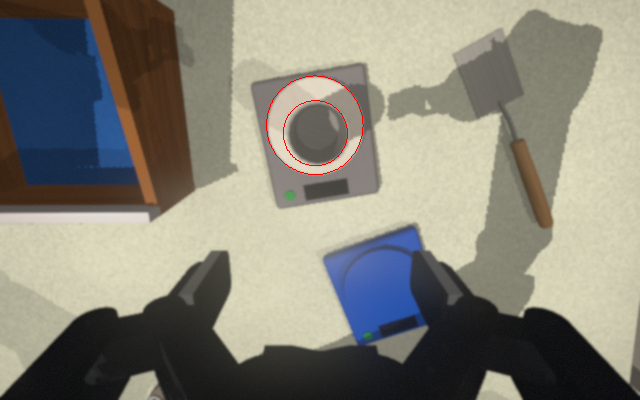

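View pics/x6.png

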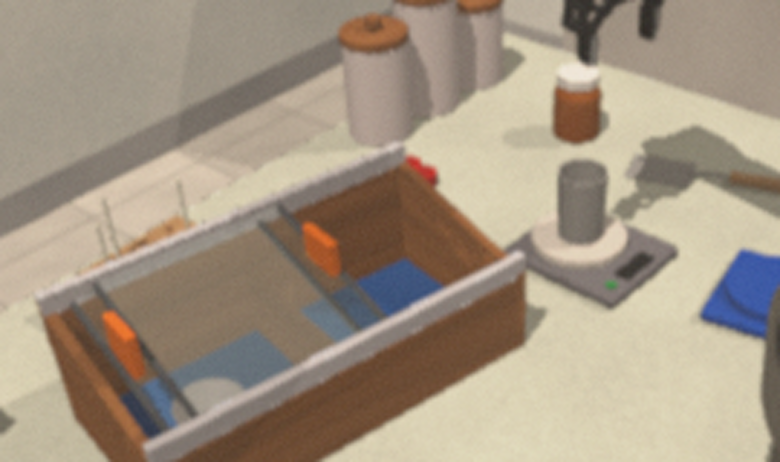

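The overlays match the picture: the cup stands upright, about 3 mm from the plate's centre. The right door is at its stop and the left door is closed. I'm handing in.

```bash
python3 -c "
from station import *
print(hand_in())"
```

```text
the job is handed in; nothing more can be done
None
```

The cup now stands upright on the white plate of the grey kitchen scale, released, and the job is handed in at about 19.5 s. I slid the right door over the left one to its stop, then lifted the cup out of the right compartment and set it down.

- **Doors:** A further push on the right door moved nothing, so it is at its stop. The left door's grip block hadn't moved (within 0.1 mm) when checked with the cup lifted out.
- **Cup position:** The rim measures 120 mm above the bench all round, as expected for an upright cup on the 30 mm plate. Its centre came out at (0.4685, -0.285), about 3 mm from the plate centre I used, (0.4685, -0.282). My plate estimates differed among themselves by up to about 5 mm.
- **Set-down force:** The last press to confirm contact peaked at about 24 N through the held cup, firmer than needed. It was back to about zero before I rose.
- **Tool tilt:** The tool stood about 1 degree off vertical from the door stop onwards. The interface has no move to correct that, and no lean of the cup is visible.

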